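# Snap a die cassette into the press bed and bolt it in

### The arm

A 6-joint arm with a two-finger parallel gripper is mounted at the origin on the work surface. World frame = base frame: x ahead of the robot, y to its left, z up, the work surface at z = 0. Lengths are in m, angles in rad, forces in N, time in s.
With the tool pointing down it reaches from about 0.25 to 0.8 m from the base axis. Payload 3.9 kg.
Tool frame: the origin (TCP) lies midway between the tips of the shut fingers; the grasp point (between the pads) lies 19 mm behind it; z points along the fingers, y is the line along which they close (so a half turn about z gives the same grasp; the last joint's range is limited). The gripper opens to 85 mm and grips with 20 to 120 N. Pads are 22 mm wide; open, the fingers measure 114 mm over their backs; the gripper's body (76 mm by 85 mm) begins 54 mm behind the grasp point. The pads swing forward as they close: fully open they stand 13 mm farther back than shut.
Start: joints at [1.123, 0.26, -0.138, 1.173, 0, 1.571], TCP at [0.227, 0.473, 0.231] pointing down, gripper open.
Joint ranges: [-2.78, 2.78], [-0.83, 1.72], [-1.28, 1.37], [-1.9, 2.12], [-1.57, 1.48], [-3.14, 3.14]. Speed limits (rad/s): [2.57, 2.57, 3.14, 3.14, 3.14, 3.14].

### API

Orientations are given as a unit quaternion [w, x, y, z].
In Python, from station import sensors, imaging, workorder gives the robot as it stands.
- The arm moves only by the tool move_arm, never from a script. Its argument "commands" is a list of rows, each a list of 3 entries, a list of its own where there are three numbers: the shift along the world's x, y, z in mm, then the turn, a rotation vector about the world's x, y, z in rad, then the closure in counts, from 0 (fully open) to 255 (shut). A call has exactly 8 rows; each row shifts and turns the commanded pose from where the row before left it; what a row does not reach is not made up. A row lasts 1/8 s, in which the tool goes at most 62.5 mm and 10.7 degrees, less where a joint would pass 70% of its speed; a pose out of reach is approached as far as the arm can. A call with a gripper value outside its range is refused whole. The fingers move at their own pace and stop on an object; "force" is the grip in N (left out, the last holds). Time passes only in rows, so rows that do not move let the fingers close, or fill a call up. It gives the time, the measured TCP pose, the force, the opening and the grip force at its end, in the units of the state.
- sensors.read_state(): the state, without advancing time (a new reading comes with each control period).
- imaging.grab_frame(name): name is "scene" or "top" or "wrist"; returns a dict with "frame" (384x512x3 uint8, red, green, blue), "vertical_fov" (degrees; the focal length in pixels is half the picture's height over the tangent of half this angle, whatever the lens; pixels are square), "cx", "cy" (the principal point, pixels), "R" (3x3) and "t" (3): a world point X has camera coordinates R X + t. Camera axes: x right, y down, z forward; pixel columns grow to the right and rows downward; lengths in m; the calibration is good to about 2 mm. The wrist camera is an equidistant fisheye: a pixel r from the principal point sees the ray r / f radians off the axis. A picture is of the moment at which its call begins. There is no depth.
- workorder.hand_in(): hands the job in; it is judged then, once.
The state is a dict: "t": time; "joint_positions": joint angles; "joint_velocities": joint speeds; "effort": joint torques, N m; "position": TCP position; "orientation": TCP orientation; "wrist_force": force on the tool from outside, world axes, zero at the start; "torque": the same for the moment, N m; "finger_gap": finger opening in m; "grasp_force": force on a finger pad.
Only numpy, scipy, OpenCV 4.12 (cv2) and the standard library are available. Lean on these libraries where they do the work, as an engineer would, in place of code of your own. Each camera call takes 0.05 s, during which the arm holds its last target. There are 200 camera calls.

### The job

Load the die cassette: slide the gate bolt fully out of the channel by its red knob, then push the cassette along the channel from behind until it snaps past the two sprung brass latch rollers, and stop pushing right there so that the orange buffer is not driven hard. Take your hand off the cassette, then slide the bolt fully back across the channel behind it, without disturbing the things lying around.

Things in the scene. Friction and masses are not known exactly. Their poses are not given: they have to be found in the camera images.
- bed: Fixed grey bed plate, 340 (its x) x 170 (its y) x 10 mm, with an ear to +y under the bolt. Origin: centre of its underside, on the bench. A channel runs along its x axis at y = 0: floor at z = 10 mm, two steel rails 73 mm apart, 12 mm high. The cassette is pushed towards +x. Blue cheeks (top z = 40 mm, y 49 to 79 mm) guide the bolt. A blue stop wall (top z = 50 mm) is at x = 152 to 170 mm.
- channel_home (a point): Point of the bed where the cassette's origin lies when fully home: bed x = +85 mm, y = 0, z = 10 mm. The cassette's rear face is then at bed x = +30 mm, 6 mm past the bolt. Resistance begins at about x = +60 mm and peaks near +64 mm; the crest of the snap is at +73 mm. From about +76 mm the cassette jumps the rest of the way by itself.
- cassette: Loose die cassette, steel foot and green upper body, about 0.7 kg, standing in the channel, 1.5 mm play each side. Origin: centre of its underside; x axis along the channel, in the push direction. Foot 110 x 70 x 12 mm, upper body 110 x 56 mm up to z = 40 mm, dark die on top to 49 mm. On each side a rounded lug (vertical cylinder of 9 mm radius) at x = +20 mm stands 7.5 mm proud of the upper body.
- cassette_rear (a point): Middle of the cassette's flat rear face (x = -55 mm, y = 0, z = 20 mm in its frame), the face to push on.
- bolt (a joint): Gate bolt, a 14 mm square steel bar across the channel at bed x = 10 to 24 mm, z = 25 to 39 mm, sliding along bed y. Value in m: 0 = fully across (tip 10 mm past the centre line), 0.058 = fully withdrawn to +y. Stays where left; slides with 2 to 5 N. It can be across only in front of the cassette or behind a cassette that is fully home.
- bolt_knob (a point): Top centre of the bolt's upright red knob, 20 mm diameter, 36 mm tall (z = 47 to 83 mm above the bench), at bed x = 17 mm, y = 75 mm + bolt value. Push its side or pinch it from above.
- latch_far (a joint): Sprung brass latch roller (vertical, 7 mm radius, z = 28 to 46 mm) on the +y side of the channel at bed x = 93 mm, in a blue housing (y 55 to 81 mm, top z = 52 mm). Value in m: 0 = fully out into the channel; pushed back to about 0.006 by the cassette's lug, about 0 again after the snap. Passing both takes 9 to 16 N of push at the peak.
- latch_near (a joint): The same latch on the -y side (mirrored).
- buffer (a joint): Orange sprung buffer plate at the channel's end, face at bed x = 138 mm. Value in m: 0 = free, grows as it is pushed back, 2 N per mm. With the cassette home it stays pressed in about 0.002; more than 0.009 is overdriven.
- clip_tray: Brass-coloured tray of dark clips and washers, 180 x 150 x 35 mm, on the bench; bystander. Origin: centre of its underside.
- oil_bottle: Squat yellow oil bottle with red cap, 60 mm diameter, 100 mm tall; bystander. Origin: centre of its underside.
- spanner: Steel spanner, 180 mm long, lying on the bench; bystander.
- washer_bin: Empty red plastic bin, 130 x 100 x 60 mm; bystander. Origin: centre of its underside.
Not all that is in view belongs to the job. What is meant by the cassette is not blue, turquoise or white, and is the larger of those in its own colour.

How it is judged:
On the way, in this order (a step that is already met when the one before it is completed fails the run):
1. the bolt is withdrawn clear of the channel while the cassette is still in front of it (value of joint bolt above 0.049 m and x of cassette in the frame of bed below -0.04 m), for 0.1 s.
2. the cassette is snapped home behind both latches and the robot no longer touches it (x of cassette in the frame of bed above 0.08 m and value of joint each of latch_far, latch_near below 0.003 m and value of joint buffer below 0.005 m and linear speed of cassette below 0.01 m/s and contact force between each of the arm, the fingers and cassette below 0.2 N), for 0.2 s.
At the end, for the whole second after the job is handed in: The cassette lies flat in the channel at rest, snapped home (its origin 80 to 90 mm along the bed's x, both latches sprung back to within 3 mm), and the bolt is back across the channel to within 8 mm of its end (x of cassette in the frame of bed between 0.08 and 0.09 m and z of cassette in the frame of bed below 0.014 m and angle between cassette's own z axis and vertical below 0.06 rad and value of joint each of latch_far, latch_near below 0.003 m and value of joint bolt below 0.008 m and linear speed of cassette below 0.01 m/s); the robot touches nothing.
It fails at once if the buffer is overdriven (pressed in more than 9 mm) (value of joint buffer above 0.009 m).
It fails at once if the clip tray, oil bottle, spanner or washer bin is moved more than 30 mm (distance of any of clip_tray, oil_bottle, spanner, washer_bin from where it was at the start of the episode above 0.03 m).
It fails at once if the oil bottle is tipped (angle between oil_bottle's own z axis and vertical above 0.5 rad).
It also fails if it takes over 64 s, if anything falls off the work surface, if the arm or the gripper's body presses on something with over 40 N, if the wrist force passes 120 N, or if a joint passes its speed limit or range.

## Working session

There is one attempt and no reset: what is moved stays moved. The work goes in short steps, Python scripts to look and compute and a tool call to move; the robot and the scene stay as the last step left them, time stands still between calls to the robot, and variables do not carry over. Pictures are saved under pics/ and viewed, at most 10 in all, crops included, and the job is handed in when it is done.

Besides the shell and the picture viewer there is one more tool, called after "Emit:" by a JSON object that holds its "name" and its "arguments", one argument or row to a line. move_arm: Moves the arm, as the interface text tells. Its arguments: {"type":"object","properties":{"commands":{"type":"array","items":{"type":"array"}},"force":{"type":"number"}},"required":["commands"]}

```bash
mkdir -p pics
cat > h.py <<'E'
import numpy as np, cv2
from station import sensors, imaging, workorder
def grab(n,save=None):
    d=imaging.grab_frame(n)
    if save: cv2.imwrite('pics/'+save,d['frame'][:,:,::-1])
    return d
def ray(d,u,v):
    H=d['frame'].shape[0]; f=H/2/np.tan(np.radians(d['vertical_fov'])/2)
    R=np.array(d['R']);t=np.array(d['t'])
    r=np.array([(u-d['cx'])/f,(v-d['cy'])/f,1.])
    return -R.T@t, R.T@r
def plane(d,u,v,z):
    c,r=ray(d,u,v); return (c+r*(z-c[2])/r[2])
E
python3 - <<'E'
from h import *
import pickle
a=grab('top','top.png');b=grab('scene','scene.png')
pickle.dump((a,b),open('f.pkl','wb'))
for d in(a,b): print(d['vertical_fov'],d['cx'],d['cy'],(-np.array(d['R']).T@np.array(d['t'])).round(3))
print(sensors.read_state())
E
```

```text
47.53840563120831 250.5029004144826 187.57248285338378 [0.429 0.03  1.361]
55.776501174254896 250.2508261592293 193.15573319244135 [1.263 0.542 0.708]
{'t': 0.1, 'joint_positions': array([ 1.12299610e+00,  2.60591203e-01, -1.39237879e-01,  1.17269222e+00,
        2.78145268e-05,  1.57078605e+00]), 'joint_velocities': array([ 4.73830389e-05, -1.93424043e-03,  3.09304821e-03, -3.97521107e-04,
       -3.35645293e-04, -1.21389982e-03]), 'effort': array([ 8.32938258e-04, -4.06509161e+01,  2.54527491e+01,  1.01164874e-02,
        7.29660087e-05,  8.23001699e-06]), 'position': array([0.22704529, 0.47269199, 0.23056318]), 'orientation': array([-2.05065713e-04,  2.22028985e-01,  9.75039684e-01, -8.37868541e-04]), 'wrist_force': array([-0.31321906,  0.78257   ,  0.28576731]), 'torque': array([0.05244452, 0.03188201, 0.01898784]), 'grasp_force': 0.0, 'finger_gap': 0.08544036413274134}
```

View pics/top.png

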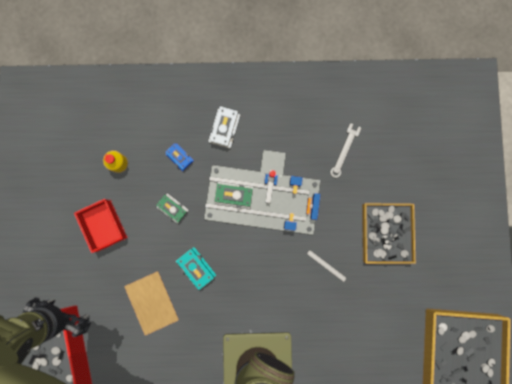

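View pics/scene.png

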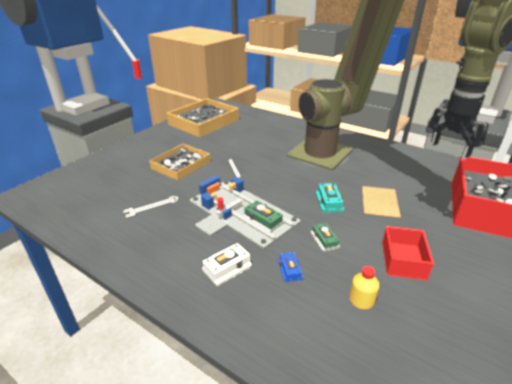

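The top view shows the bed centred near (263,200) with its x axis running right and slightly down. The cassette is at (234,195), the red knob at (272,174), the latches at (296,185) and (291,222), and the buffer and stop at (313,207). I'll measure the bed from these.

Run:
```python
from h import *
import pickle
a,b=pickle.load(open('f.pkl','rb'))
im=a['frame'];hsv=cv2.cvtColor(im,cv2.COLOR_RGB2HSV)
def blobs(m,name,z,d,mn=8,roi=(195,145,330,240)):
    n,l,s,c=cv2.connectedComponentsWithStats(m.astype(np.uint8))
    for i in range(1,n):
        if s[i,4]>=mn and roi[0]<c[i][0]<roi[2] and roi[1]<c[i][1]<roi[3]:
            print(name,c[i].round(1),s[i,4],plane(d,*c[i],z).round(4), cv2.minAreaRect(np.argwhere(l==i)[:,::-1].astype(np.float32)))
h,s,v=[hsv[...,i].astype(int) for i in range(3)]
blobs((s>130)&((h<6)|(h>174)),'red',.083,a)
blobs((s>130)&(h>100)&(h<125),'blue',.05,a)
blobs((s>100)&(h>55)&(h<88),'green',.04,a)
blobs((s>130)&(h>8)&(h<28),'orange',.045,a)
m=((v>105)).astype(np.uint8)
m=cv2.morphologyEx(m,cv2.MORPH_CLOSE,np.ones((7,7)))
blobs(m,'grey',.01,a,500)
hs=cv2.cvtColor(b['frame'],cv2.COLOR_RGB2HSV);h,s,v=[hs[...,i].astype(int) for i in range(3)]
blobs((s>130)&((h<6)|(h>174)),'redS',.065,b,8,(190,170,260,230))
cv2.imwrite('pics/crop.png',cv2.resize(im[145:240,195:330,::-1],None,fx=5.9,fy=5.9,interpolation=cv2.INTER_CUBIC))
```

```text
red [272.  173.6] 23 [ 0.5804 -0.0544  0.083 ] ((272.0, 173.5), (5.0, 4.0), 90.0)
blue [265.7 179.2] 11 [ 0.5677 -0.037   0.05  ] ((265.5, 178.5), (7.0, 1.0), 90.0)
blue [275.2 179.8] 13 [ 0.5653 -0.0655  0.05  ] ((275.1470642089844, 179.9117889404297), (1.697749376296997, 6.063390731811523), 14.03624439239502)
blue [295.8 180.4] 78 [ 0.5621 -0.128   0.05  ] ((296.0, 181.0), (8.0, 10.0), 90.0)
blue [315.1 206. ] 144 [ 0.4832 -0.1838  0.05  ] ((315.05804443359375, 206.0068359375), (5.9589033126831055, 24.53666114807129), 6.709836959838867)
blue [289.8 225.5] 70 [ 0.4265 -0.1056  0.05  ] ((289.8243408203125, 225.55406188964844), (10.357135772705078, 6.411561012268066), 9.462322235107422)
green [219.7 192.8] 29 [0.5302 0.1033 0.04  ] ((219.58462524414062, 192.82308959960938), (3.845076560974121, 8.18629264831543), 7.125016689300537)
green [246.1 197.2] 47 [0.5152 0.0236 0.04  ] ((245.94874572753906, 197.8609619140625), (6.4954023361206055, 14.317822456359863), 24.775142669677734)
orange [294.5 189.1] 18 [ 0.5361 -0.1238  0.045 ] ((294.5769348144531, 189.11537170410156), (2.3533935546875, 6.275716304779053), 11.309932708740234)
orange [228.2 193.6] 13 [0.5268 0.0776 0.045 ] ((228.00001525878906, 193.50001525878906), (6.063390731811523, 1.9402848482131958), 14.03624439239502)
orange [308.4 205.5] 42 [ 0.4854 -0.1643  0.045 ] ((308.3841552734375, 205.54266357421875), (2.6503570079803467, 15.129120826721191), 6.34019136428833)
orange [290.8 216.5] 13 [ 0.4534 -0.1099  0.045 ] ((291.0, 216.5), (5.0, 2.0), 90.0)
grey [262.7 197.7] 7480 [ 0.5143 -0.0282  0.01  ] ((261.5758972167969, 197.1405792236328), (94.74259948730469, 123.49549865722656), 77.15229034423828)
redS [219.9 202.8] 55 [ 0.5816 -0.0558  0.065 ] ((219.5, 203.0), (10.0, 5.0), 90.0)
```

View pics/crop.png

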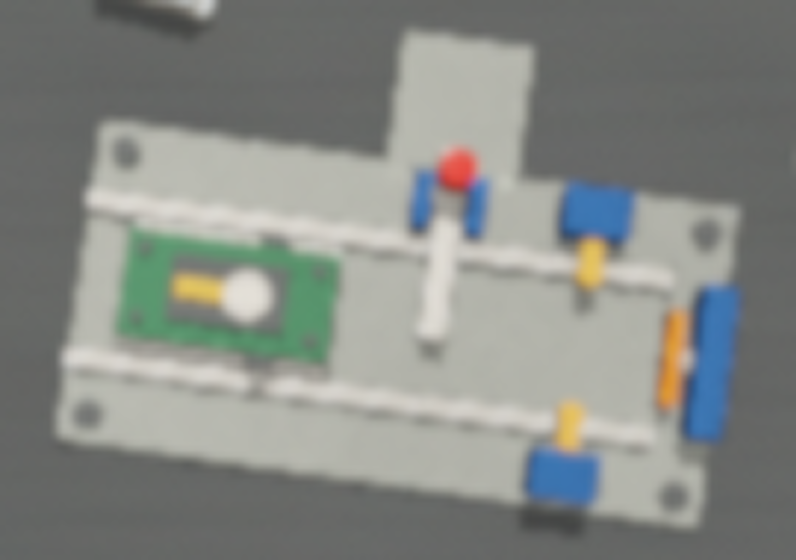

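The crop shows the plate corners at TL(100,120), TR(740,206), BR(698,526) and BL(57,437). The green body corners are at (133,230), (342,256), (330,362) and (118,334). Next I'll fit the frames.

Run:
```python
from h import *
import pickle
a,b=pickle.load(open('f.pkl','rb'))
W=lambda p,z: plane(a,195+(p[0]-2.5)/5.9,145+(p[1]-2.5)/5.9,z)[:2]
loc=[];wor=[]
def add(p,l,z,w=1): loc.append(np.array(l)*w);wor.append((W(p,z),w))
P=[((100,120),(-170,85),.01),((740,206),(170,85),.01),((698,526),(170,-85),.01),((57,437),(-170,-85),.01),
((698,536-96),(152,-22),.05)][:4]
L=np.array([p[1] for p in P])/1000.;V=np.array([W(p[0],p[2]) for p in P])
def fit(L,V):
    l=L-L.mean(0);v=V-V.mean(0);th=np.arctan2((l[:,0]*v[:,1]-l[:,1]*v[:,0]).sum(),(l*v).sum())
    R=np.array([[np.cos(th),-np.sin(th)],[np.sin(th),np.cos(th)]]);t=V.mean(0)-R@L.mean(0)
    return th,R,t,(V-(L@R.T+t))
th,R,t,res=fit(L,V);print('plate',th,np.degrees(th),t,(res*1000).round(1))
L2=np.array([[.093,.068],[.093,-.068],[.017,.075],]);V2=np.array([plane(a,295.8,180.4,.052)[:2],plane(a,289.8,225.5,.052)[:2],[.5808,-.0550]])
th2,R2,t2,res2=fit(np.r_[L,L2],np.r_[V,V2]);print('all',np.degrees(th2),t2,(res2*1000).round(1))
for p in[(133,230),(342,256),(330,362),(118,334)]: print('green bed',(R2.T@(W(p,.04)-t2)*1000).round(1))
B=lambda x,y:(R2@np.array([x,y])/1000+t2).round(4)
print('ex',R2[:,0],'ey',R2[:,1],'knob',B(17,75),'rear',B(-120,0),'home',B(85,0))
```

```text
plate -1.7285998798270843 -99.04147758091322 [ 0.51022283 -0.02643808] [[-0.5  1. ]
 [-0.1 -0.8]
 [ 0.   0.7]
 [ 0.6 -0.8]]
all -99.13951254954351 [ 0.50976182 -0.02593581] [[-0.3  0.6]
 [ 0.7 -1.2]
 [ 0.7 -0. ]
 [ 0.7 -1.4]
 [-0.2  0.8]
 [-1.3  1.5]
 [-0.3 -0.4]]
green bed [-142.7   26.5]
green bed [-34.1  28. ]
green bed [-32.8 -27. ]
green bed [-142.6  -27.7]
ex [-0.15883897 -0.9873045 ] ey [ 0.9873045  -0.15883897] knob [ 0.5811 -0.0546] rear [0.5288 0.0925] home [ 0.4963 -0.1099]
```

Emit:
{"name": "move_arm", "arguments": {
  "commands": [
    [[22,-33,0],[0,0,-0.08],0],
    [[22,-33,0],[0,0,-0.08],0],
    [[22,-33,0],[0,0,-0.08],0],
    [[22,-33,0],[0,0,-0.08],0],
    [[22,-33,0],[0,0,-0.08],0],
    [[22,-33,0],[0,0,-0.08],0],
    [[22,-33,0],[0,0,-0.08],0],
    [[22,-33,0],[0,0,-0.08],0]
  ],
  "force": 20
}}

```text
t: 1.1
position: [0.4036, 0.2079, 0.231]
orientation: [-0.0, 0.519, 0.855, -0.0]
wrist_force: [1.2, 0.7, 0.3]
finger_gap: 0.0853
grasp_force: 0.0
```

Emit:
{"name": "move_arm", "arguments": {
  "commands": [
    [[22,-33,-10],[0,0,-0.08],0],
    [[22,-33,-10],[0,0,-0.08],0],
    [[22,-33,-10],[0,0,-0.08],0],
    [[22,-33,-10],[0,0,-0.08],0],
    [[22,-33,-10],[0,0,-0.08],0],
    [[22,-33,-10],[0,0,-0.08],0],
    [[22,-33,-10],[0,0,-0.08],0],
    [[24,-33,-10],[0,0,-0.08],0]
  ]
}}

```text
t: 2.1
position: [0.5815, -0.0559, 0.1505]
orientation: [-0.0, 0.761, 0.648, -0.0]
wrist_force: [0.4, 0.8, 0.3]
finger_gap: 0.0856
grasp_force: 0.0
```

Run:
```python
from h import *
a=grab('wrist','w1.png');s=sensors.read_state();print(s['position'],s['orientation'],s['joint_positions'].round(2))
h=cv2.cvtColor(a['frame'],cv2.COLOR_RGB2HSV)
m=((h[...,1]>130)&((h[...,0]<6)|(h[...,0]>174))).astype(np.uint8)
n,l,st,c=cv2.connectedComponentsWithStats(m)
f=192/np.tan(np.radians(a['vertical_fov'])/2);R=np.array(a['R']);C=-R.T@np.array(a['t'])
for i in range(1,n):
    if st[i,4]>100:
        u=(c[i]-[a['cx'],a['cy']]);r=np.hypot(*u);q=r/f;d=R.T@np.r_[u/r*np.sin(q),np.cos(q)]
        print(c[i],st[i,4],[ (C+d*(z-C[2])/d[2]).round(4) for z in(.083,.065)])
```

```text
[ 0.58443977 -0.06001171  0.14904063] [ 1.69570335e-03  7.62949442e-01  6.46455516e-01 -7.34529095e-04] [-0.1   0.41 -0.14  1.02 -0.    1.64]
[253.71983356 195.76005548] 721 [array([ 0.5827, -0.051 ,  0.083 ]), array([ 0.5817, -0.0569,  0.065 ])]
```

View pics/w1.png

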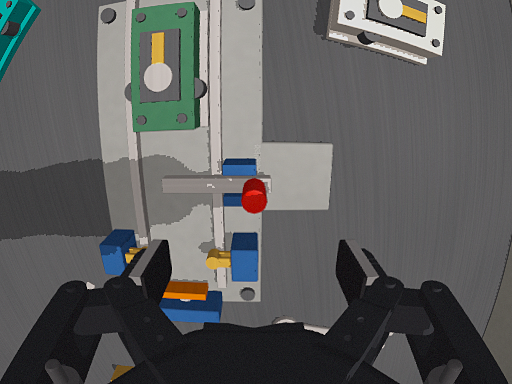

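The wrist view shows the red knob at (254,196), centred between the open fingers, with the bolt across the channel. I'll descend and pinch it along the bed's y axis.

Emit:
{"name": "move_arm", "arguments": {
  "commands": [
    [[0,0,-15],[0,0,0],0],
    [[0,0,-15],[0,0,0],0],
    [[0,0,-15],[0,0,0],0],
    [[0,0,-15],[0,0,0],0],
    [[0,0,-15],[0,0,0],0],
    [[0,0,-10],[0,0,0],0],
    [[0,0,-10],[0,0,0],0],
    [[0,0,0],[0,0,0],150]
  ]
}}

```text
t: 3.15
position: [0.5807, -0.0547, 0.0555]
orientation: [-0.001, 0.76, 0.649, -0.001]
wrist_force: [-1.0, 0.3, 0.4]
finger_gap: 0.0696
grasp_force: 0.0
```

Emit:
{"name": "move_arm", "arguments": {
  "commands": [
    [[0,0,0],[0,0,0],200],
    [[0,0,0],[0,0,0],200],
    [[0,0,0],[0,0,0],200],
    [[0,0,0],[0,0,0],200],
    [[0,0,0],[0,0,0],200],
    [[0,0,0],[0,0,0],200],
    [[0,0,0],[0,0,0],200],
    [[0,0,0],[0,0,0],200]
  ]
}}

```text
t: 4.15
position: [0.5818, -0.0548, 0.0568]
orientation: [0.0, 0.76, 0.649, 0.0]
wrist_force: [-1.8, -0.1, 5.7]
finger_gap: 0.0192
grasp_force: 19.8
```

Emit:
{"name": "move_arm", "arguments": {
  "commands": [
    [[7,-1,0],[0,0,0],200],
    [[7,-1,0],[0,0,0],200],
    [[7,-1,0],[0,0,0],200],
    [[7,-1,0],[0,0,0],200],
    [[7,-1,0],[0,0,0],200],
    [[7,-1,0],[0,0,0],200],
    [[7,-1,0],[0,0,0],200],
    [[7,-2,0],[0,0,0],200]
  ]
}}

```text
t: 5.15
position: [0.6369, -0.0638, 0.0568]
orientation: [-0.0, 0.76, 0.649, -0.0]
wrist_force: [-2.1, 1.4, 7.1]
finger_gap: 0.019
grasp_force: 20.0
```

Emit:
{"name": "move_arm", "arguments": {
  "commands": [
    [[0,0,0],[0,0,0],200],
    [[0,0,0],[0,0,0],200],
    [[0,0,0],[0,0,0],0],
    [[0,0,0],[0,0,0],0],
    [[0,0,0],[0,0,0],0],
    [[0,0,0],[0,0,0],0],
    [[0,0,10],[0,0,0],0],
    [[0,0,15],[0,0,0],0]
  ]
}}

```text
t: 6.15
position: [0.6371, -0.0637, 0.0819]
orientation: [-0.0, 0.76, 0.649, -0.0]
wrist_force: [-0.5, 0.6, -0.3]
finger_gap: 0.0856
grasp_force: 0.0
```

Emit:
{"name": "move_arm", "arguments": {
  "commands": [
    [[0,0,20],[0,0,0],0],
    [[0,0,20],[0,0,0],0],
    [[0,0,20],[0,0,0],0],
    [[-10,20,10],[0,0,0],0],
    [[-10,20,0],[0,0,0],0],
    [[-10,20,0],[0,0,0],100],
    [[-10,20,0],[0,0,0],255],
    [[-10,20,0],[0,0,0],255]
  ]
}}

```text
t: 7.15
position: [0.586, 0.0379, 0.1508]
orientation: [-0.0, 0.76, 0.65, -0.0]
wrist_force: [0.3, -0.5, 0.4]
finger_gap: 0.0323
grasp_force: 0.0
```

```bash
cat > chk.py <<'E'
from h import *
import sys
a=grab('top',sys.argv[1]);s=sensors.read_state();print(s['t'],s['position'],s['wrist_force'].round(1),s['finger_gap'])
th=np.radians(-99.14);R=np.array([[np.cos(th),-np.sin(th)],[np.sin(th),np.cos(th)]]);t=np.array([.5098,-.0259])
hsv=cv2.cvtColor(a['frame'],cv2.COLOR_RGB2HSV);h,S,v=[hsv[...,i].astype(int) for i in range(3)]
def bl(m,n,z,mn):
    k,l,st,c=cv2.connectedComponentsWithStats(m.astype(np.uint8))
    for i in range(1,k):
        if st[i,4]>=mn and 195<c[i][0]<330 and 145<c[i][1]<240: print(n,st[i,4],(R.T@(plane(a,*c[i],z)[:2]-t)*1000).round(1))
bl((S>130)&((h<6)|(h>174)),'red',.083,6);bl((S>85)&(h>55)&(h<88),'green',.04,6)
bl((S>130)&(h>8)&(h<28),'brass',.045,8)
p=R.T@(s['position'][:2]-t)*1000;print('tcp bed',p.round(1))
cv2.imwrite('pics/c_'+sys.argv[1],cv2.resize(a['frame'][130:250,170:330,::-1],None,fx=5,fy=5,interpolation=cv2.INTER_CUBIC))
E
python3 chk.py t2.png
```

```text
7.2 [0.58459269 0.04016411 0.15084452] [-1.9  1.5  0.6] 0.024428759379515774
red 30 [ 17.1 130.8]
brass 18 [92.4 41.5]
brass 42 [140.5  -2.1]
brass 13 [ 91.9 -42.3]
tcp bed [-77.1  63.3]
```

Emit:
{"name": "move_arm", "arguments": {
  "commands": [
    [[-10,22,0],[0,0,0],255],
    [[-10,22,0],[0,0,0],255],
    [[-10,22,0],[0,0,0],255],
    [[-10,22,0],[0,0,0],255],
    [[-9,22,0],[0,0,0],255],
    [[0,0,-20],[0,0,0],255],
    [[0,0,-20],[0,0,0],255],
    [[0,0,0],[0,0,0],255]
  ]
}}

```text
t: 8.2
position: [0.5365, 0.1462, 0.1098]
orientation: [-0.001, 0.76, 0.65, -0.002]
wrist_force: [0.4, 0.1, 1.3]
finger_gap: -0.0001
grasp_force: 0.0
```

```bash
python3 chk.py t3.png
```

```text
8.25 [0.53744924 0.14634583 0.11080211] [-0.  -0.2 -0.1] 9.485155463362984e-05
red 31 [ 17.1 131.2]
green 221 [-89.   -4.3]
brass 18 [92.4 41.5]
brass 13 [-104.8    0.4]
brass 42 [140.5  -2.1]
brass 12 [ 91.6 -42.5]
tcp bed [-1.745e+02 -1.000e-01]
```

View pics/c_t3.png

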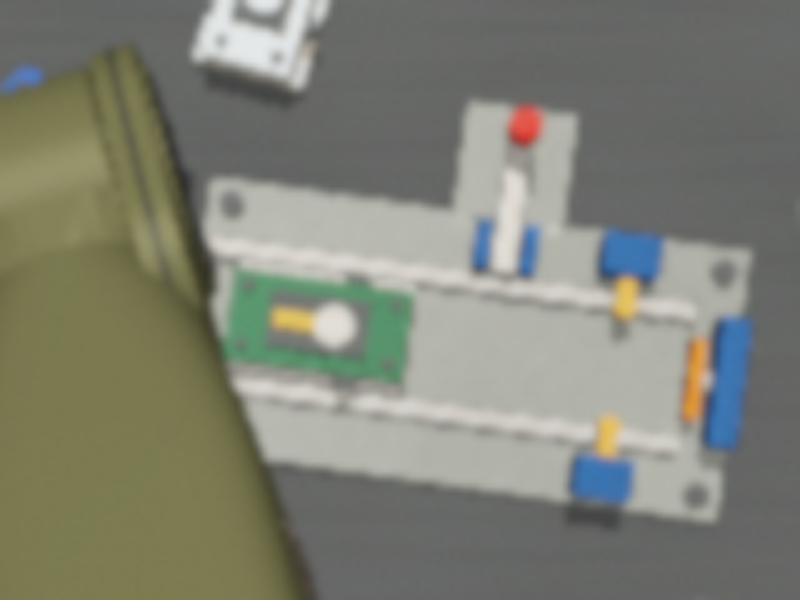

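The bolt is clear, with the knob at (525,125) in the crop. The tool is behind the cassette, so I'll descend and start pushing.

Emit:
{"name": "move_arm", "arguments": {
  "commands": [
    [[0,0,-20],[0,0,0],255],
    [[0,0,-20],[0,0,0],255],
    [[0,0,-20],[0,0,0],255],
    [[0,0,-15],[0,0,0],255],
    [[0,0,-8],[0,0,0],255],
    [[0,0,0],[0,0,0],255],
    [[-1,-5,0],[0,0,0],255],
    [[-1,-5,0],[0,0,0],255]
  ]
}}

```text
t: 9.25
position: [0.5368, 0.136, 0.0289]
orientation: [0.0, 0.76, 0.649, 0.001]
wrist_force: [-0.2, -1.0, 0.0]
finger_gap: 0.0
grasp_force: 0.0
```

Emit:
{"name": "move_arm", "arguments": {
  "commands": [
    [[0,-4,0],[0,0,0],255],
    [[-1,-4,0],[0,0,0],255],
    [[0,-4,0],[0,0,0],255],
    [[-1,-4,0],[0,0,0],255],
    [[-1,-5,0],[0,0,0],255],
    [[-1,-5,0],[0,0,0],255],
    [[-1,-5,0],[0,0,0],255],
    [[-1,-5,0],[0,0,0],255]
  ]
}}

```text
t: 10.25
position: [0.5305, 0.1001, 0.0285]
orientation: [-0.0, 0.76, 0.649, 0.0]
wrist_force: [0.5, 4.0, 2.2]
finger_gap: 0.0001
grasp_force: 2.0
```

Emit:
{"name": "move_arm", "arguments": {
  "commands": [
    [[-1,-7,0],[0,0,0],255],
    [[-1,-7,0],[0,0,0],255],
    [[-1,-7,0],[0,0,0],255],
    [[-2,-7,0],[0,0,0],255],
    [[-1,-7,0],[0,0,0],255],
    [[-1,-7,0],[0,0,0],255],
    [[-1,-7,0],[0,0,0],255],
    [[-1,-7,0],[0,0,0],255]
  ]
}}

```text
t: 11.25
position: [0.5212, 0.044, 0.0284]
orientation: [-0.0, 0.76, 0.649, 0.0]
wrist_force: [0.1, 5.5, 3.8]
finger_gap: 0.0
grasp_force: 2.6
```

Emit:
{"name": "move_arm", "arguments": {
  "commands": [
    [[-1,-7,0],[0,0,0],255],
    [[-1,-7,0],[0,0,0],255],
    [[-1,-7,0],[0,0,0],255],
    [[-1,-7,0],[0,0,0],255],
    [[-1,-7,0],[0,0,0],255],
    [[-1,-6,0],[0,0,0],255],
    [[-1,-4,0],[0,0,0],255],
    [[0,-2,0],[0,0,0],255]
  ]
}}

```text
t: 12.25
position: [0.5139, -0.0029, 0.0283]
orientation: [-0.0, 0.76, 0.649, -0.0]
wrist_force: [0.8, 4.8, 4.4]
finger_gap: 0.0002
grasp_force: 2.7
```

```bash
python3 chk.py t4.png
```

```text
12.3 [ 0.51385478 -0.00310219  0.0282936 ] [-0.3  3.8  3.4] -0.0001476211178153087
red 30 [ 17.1 130.8]
green 75 [83.   0.9]
brass 16 [92.9 42.5]
brass 42 [140.5  -2.1]
brass 19 [ 90.7 -43.6]
tcp bed [-23.2   0.4]
```

View pics/c_t4.png

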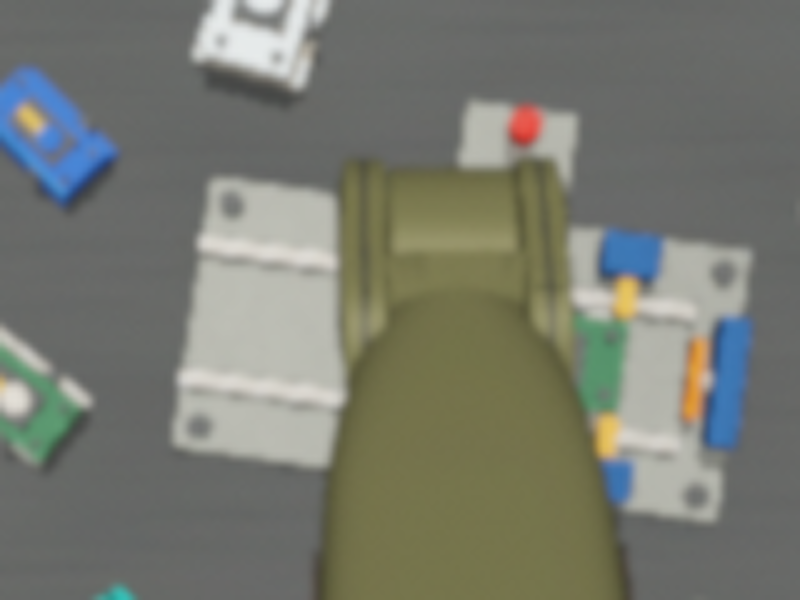

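The crop shows the cassette's front edge at (626,365), so its origin is at bed x ≈ +43, which agrees with the tool position. I'll go gently into the latches.

Emit:
{"name": "move_arm", "arguments": {
  "commands": [
    [[-1,-4,0],[0,0,0],255],
    [[-1,-4,0],[0,0,0],255],
    [[0,-4,0],[0,0,0],255],
    [[-1,-4,0],[0,0,0],255],
    [[0,-3,0],[0,0,0],255],
    [[-1,-3,0],[0,0,0],255],
    [[0,-3,0],[0,0,0],255],
    [[0,-2,0],[0,0,0],255]
  ]
}}

```text
t: 13.3
position: [0.5105, -0.0275, 0.0283]
orientation: [-0.002, 0.76, 0.65, 0.002]
wrist_force: [0.5, 9.8, 3.2]
finger_gap: -0.0
grasp_force: 5.4
```

Emit:
{"name": "move_arm", "arguments": {
  "commands": [
    [[0,-1,0],[0,0,0],255],
    [[0,-1,0],[0,0,0],255],
    [[0,-1,0],[0,0,0],255],
    [[-1,-1,0],[0,0,0],255],
    [[0,-1,0],[0,0,0],255],
    [[0,-1,0],[0,0,0],255],
    [[0,0,0],[0,0,0],255],
    [[0,0,0],[0,0,0],255]
  ]
}}

```text
t: 14.3
position: [0.5085, -0.0366, 0.0278]
orientation: [0.0, 0.761, 0.649, -0.001]
wrist_force: [0.9, -0.1, -0.1]
finger_gap: -0.0002
grasp_force: 0.0
```

The contact force dropped to zero, so it has probably snapped home. I'll back off, lift and look.

Emit:
{"name": "move_arm", "arguments": {
  "commands": [
    [[1,5,0],[0,0,0],255],
    [[1,10,0],[0,0,0],255],
    [[2,12,5],[0,0,0],255],
    [[0,10,20],[0,0,0],255],
    [[0,20,25],[0,0,0],255],
    [[0,30,25],[0,0,0],255],
    [[0,30,20],[0,0,0],255],
    [[0,30,0],[0,0,0],255]
  ]
}}

```text
t: 15.3
position: [0.5148, 0.1134, 0.1257]
orientation: [0.001, 0.76, 0.65, 0.002]
wrist_force: [0.4, -1.0, 0.3]
finger_gap: -0.0001
grasp_force: 0.0
```

```bash
python3 chk.py t5.png
```

```text
15.35 [0.51442929 0.11657802 0.12492333] [-0.3  2.8 -1.2] 0.00028837646730835794
red 31 [ 17.1 131.2]
green 238 [75.3 -3.7]
brass 12 [92.7 45.3]
brass 45 [140.2  -2.2]
brass 16 [60.3  0.3]
brass 12 [ 92.5 -43.4]
tcp bed [-141.4  -18.1]
```

View pics/c_t5.png

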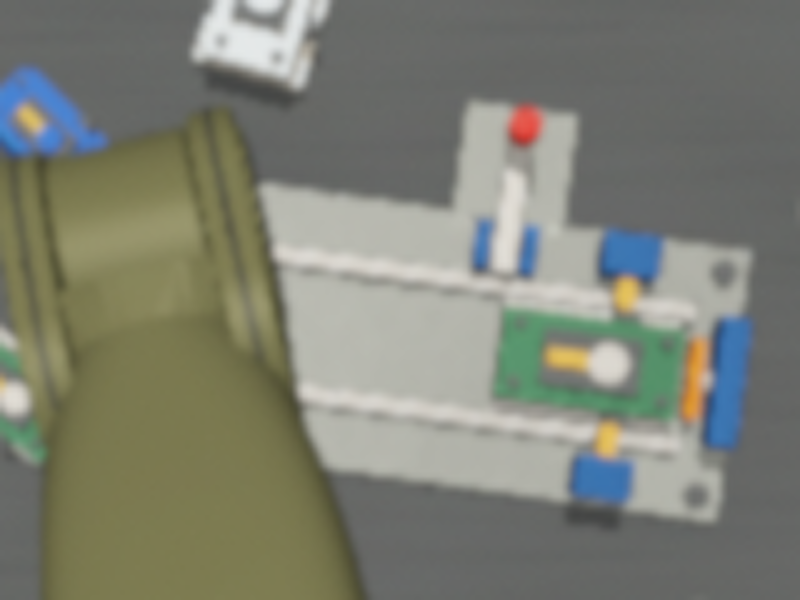

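Run:
```python
from h import *
th=np.radians(-99.14);R=np.array([[np.cos(th),-np.sin(th)],[np.sin(th),np.cos(th)]]);t=np.array([.5098,-.0259])
import pickle
a0,b0=pickle.load(open('f.pkl','rb'));a=grab('top');b=grab('scene','s2.png')
from scipy.ndimage import map_coordinates
# profile along bed x in plane z=.04 averaged over y 16..26 and -26..-16
def prof(d,xs,ys,z):
    f=192/np.tan(np.radians(d['vertical_fov'])/2);P=[]
    for x in xs:
        q=[]
        for y in ys:
            X=np.r_[R@[x/1000,y/1000]+t,z];c=np.array(d['R'])@X+np.array(d['t']);u=f*c[0]/c[2]+d['cx'];v=f*c[1]/c[2]+d['cy']
            im=d['frame'].astype(float);q.append([map_coordinates(im[...,k],[[v],[u]],order=1)[0] for k in range(3)])
        q=np.mean(q,0);P.append(q[1]-q[0])
    return np.array(P)
ys=list(range(-24,-15,2))+list(range(16,25,2))
for n,d,lo in(('top0',a0,-160),('top',a,5),('scene0',b0,-160),('scene',b,5)):
    xs=np.arange(lo,lo+160,1.);p=prof(d,xs,ys,.04);hi=np.percentile(p,70);m=(hi+p.min())/2;i=np.where(p>m)[0];print(n,xs[i[0]],xs[i[-1]],(xs[i[0]]+xs[i[-1]])/2)
cv2.imwrite('pics/s2c.png',cv2.resize(b['frame'][160:250,170:310,::-1],None,fx=5.7,fy=5.7,interpolation=cv2.INTER_CUBIC))
```

```text
top0 -144.0 -35.0 -89.5
top 5.0 164.0 84.5
scene0 -151.0 -27.0 -89.0
scene 12.0 164.0 88.0
```

View pics/s2c.png

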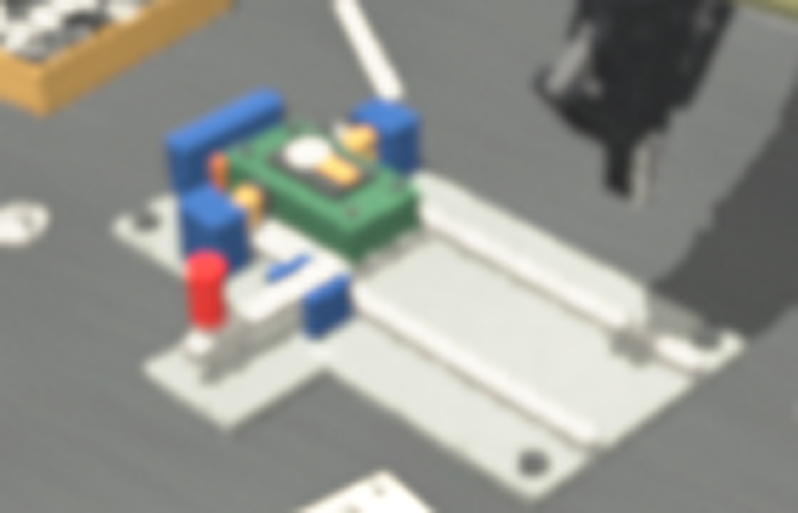

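The scene view suggests the cassette's rear face is still level with the bolt line, so the origin is about +77 and it isn't fully home. I'll measure the rear edge precisely.

Run:
```python
from h import *
import pickle
th=np.radians(-99.14);R=np.array([[np.cos(th),-np.sin(th)],[np.sin(th),np.cos(th)]]);t=np.array([.5098,-.0259])
a0,_=pickle.load(open('f.pkl','rb'));a=grab('top')
f=192/np.tan(np.radians(a['vertical_fov'])/2)
def prof(d,xs,ys,z=.04):
    g=np.array([[np.r_[R@[x/1000,y/1000]+t,z] for y in ys] for x in xs])@np.array(d['R']).T+np.array(d['t'])
    m=np.float32(f*g[...,0]/g[...,2]+d['cx']),np.float32(f*g[...,1]/g[...,2]+d['cy'])
    q=cv2.remap(d['frame'].astype(np.float32),*m,cv2.INTER_LINEAR);return (q[...,1]-q[...,0]).mean(1)
ys=[-24,-22,-20,-18,18,20,22,24]
for n,d,lo in(('before',a0,-160),('now',a,5)):
    xs=np.arange(lo,lo+60,.5);p=prof(d,xs,ys);m=(p.max()+p[:10].mean())/2
    print(n,'rear',xs[np.where(p>m)[0][0]],p[::6].round())
xs=np.arange(-5,40,.5);g=cv2.cvtColor
def bright(d,ys):
    z=.039;G=np.array([[np.r_[R@[x/1000,y/1000]+t,z] for y in ys] for x in xs])@np.array(d['R']).T+np.array(d['t'])
    q=cv2.remap(d['frame'].astype(np.float32),np.float32(f*G[...,0]/G[...,2]+d['cx']),np.float32(f*G[...,1]/G[...,2]+d['cy']),cv2.INTER_LINEAR);p=q.sum(2).mean(1);i=np.where(p>(p.max()+np.median(p))/2)[0];return xs[i[0]],xs[i[-1]]
print('bolt edges x (true 10,24)',bright(a,[90,95,100,105]),bright(a0,[0,10,20]))
```

```text
before rear -143.0 [ 1.  1.  1.  1.  5. 18. 38. 42. 34. 37. 50. 57. 56. 53. 49. 46. 46. 46.
 46. 46.]
now rear 22.0 [ 1.  1.  1.  1.  3. 14. 38. 47. 40. 33. 39. 49. 55. 55. 52. 48. 45. 45.
 45. 45.]
bolt edges x (true 10,24) (np.float64(11.5), np.float64(22.5)) (np.float64(11.0), np.float64(22.5))
```

Rear face ≈ 22 mm, so origin ≈ 77. It has passed the crest but hasn't jumped, so I'll go back and nudge it a few more millimetres.

Emit:
{"name": "move_arm", "arguments": {
  "commands": [
    [[0,-25,0],[0,0,0],255],
    [[0,-30,0],[0,0,0],255],
    [[0,-30,-20],[0,0,0],255],
    [[-1,-25,-25],[0,0,0],255],
    [[0,-10,-25],[0,0,0],255],
    [[0,0,-20],[0,0,0],255],
    [[0,0,-6],[0,0,0],255],
    [[0,0,0],[0,0,0],255]
  ]
}}

```text
t: 16.5
position: [0.5119, -0.0091, 0.0272]
orientation: [-0.0, 0.761, 0.649, -0.0]
wrist_force: [0.1, -0.9, 0.7]
finger_gap: -0.0
grasp_force: 0.0
```

Emit:
{"name": "move_arm", "arguments": {
  "commands": [
    [[-1,-7,0],[0,0,0],255],
    [[-1,-7,0],[0,0,0],255],
    [[-1,-6,0],[0,0,0],255],
    [[-1,-3,0],[0,0,0],255],
    [[0,-2,0],[0,0,0],255],
    [[0,-2,0],[0,0,0],255],
    [[-1,-2,0],[0,0,0],255],
    [[0,0,0],[0,0,0],255]
  ]
}}

```text
t: 17.5
position: [0.5071, -0.0378, 0.0272]
orientation: [-0.0, 0.76, 0.649, -0.0]
wrist_force: [-0.0, 0.8, -0.5]
finger_gap: 0.0003
grasp_force: 0.0
```

```bash
cat > front.py <<'E'
from h import *
th=np.radians(-99.14);R=np.array([[np.cos(th),-np.sin(th)],[np.sin(th),np.cos(th)]]);t=np.array([.5098,-.0259])
a=grab('top');f=192/np.tan(np.radians(a['vertical_fov'])/2)
def prof(d,xs,ys,z=.04):
    g=np.array([[np.r_[R@[x/1000,y/1000]+t,z] for y in ys] for x in xs])@np.array(d['R']).T+np.array(d['t'])
    q=cv2.remap(d['frame'].astype(np.float32),np.float32(f*g[...,0]/g[...,2]+d['cx']),np.float32(f*g[...,1]/g[...,2]+d['cy']),cv2.INTER_LINEAR);return q.mean(1)
xs=np.arange(5,45,.5);q=prof(a,xs,[-24,-22,-20,-18,18,20,22,24]);p=q[:,1]-q[:,0];i=np.where(p>24)[0];print('rear',xs[i[0]] if len(i) else None)
xs=np.arange(120,160,.5);q=prof(a,xs,[-16,-12,-8,8,12,16]);p=q[:,1]-q[:,0];print('front',xs[np.where(p>24)[0][-1]] if (p>24).any() else None)
p=q[:,0]-q[:,2];i=np.where(p>p.max()/2)[0];print('buffer plate',xs[i[0]],xs[i[-1]])
s=sensors.read_state();print('t',s['t'],'tcp bed',(R.T@(s['position'][:2]-t)*1000).round(1),s['position'][2],s['wrist_force'].round(1))
E
python3 front.py
```

```text
rear None
front 159.5
buffer plate 140.5 149.0
t 17.55 tcp bed [12.1 -0.7] 0.02725209389224771 [-0.5 -0.8  0.1]
```

```bash
sed -i "s/^xs=np.arange(120,160,.5);q=\(.*\);p=q\[:,1\]-q\[:,0\];print('front'.*/xs=np.arange(110,160,.5);q=\1;p=q[:,1]-np.maximum(q[:,0],q[:,2]);print(p[::4].round());print('front',xs[np.where(p>p[:10].mean()\/2)[0][-1]])/" front.py; python3 front.py
python3 - <<'E'
exec(open('front.py').read().split("xs=np.arange(5")[0])
import pickle
a0,_=pickle.load(open('f.pkl','rb'))
xs=np.arange(120,160,.5);q=prof(a0,xs,[-16,-12,-8,8,12,16]);p=q[:,0]-q[:,2];i=np.where(p>p.max()/2)[0];print('buffer0',xs[i[0]],xs[i[-1]])
xs=np.arange(-70,-10,.5);q=prof(a0,xs,[-16,-12,-8,8,12,16]);p=q[:,1]-np.maximum(q[:,0],q[:,2]);print('front0',p[::4].round(),xs[np.where(p>p[:10].mean()/2)[0][-1]])
E
```

```text
rear None
[ -2.  -1.   1.   6.  17.  32.  38.  37.  36.  34.  32.  31.  33.  37.
  19. -13. -41. -58. -60. -54. -36. -22. -46. -56. -59.]
front 139.0
buffer plate 140.5 149.0
t 17.6 tcp bed [12.1 -0.7] 0.02726071794434013 [-0.7  0.3 -0.6]
buffer0 136.5 146.5
front0 [ 7.  8.  8.  9. 14. 21. 30. 36. 38. 38. 37. 35. 32. 32. 32. 35. 33. 28.
 19.  9.  3.  1.  1.  1.  1.  1.  1.  1.  1.  1.] -31.0
```

The front edge is now at about 138–139 and the buffer is pressed in 2–3 mm, so it has jumped home. I'll back off and move towards the knob, staying clear of the cassette.

Emit:
{"name": "move_arm", "arguments": {
  "commands": [
    [[1,5,0],[0,0,0],255],
    [[1,10,0],[0,0,0],255],
    [[2,12,5],[0,0,0],255],
    [[0,10,20],[0,0,0],255],
    [[0,20,25],[0,0,0],255],
    [[0,30,25],[0,0,0],255],
    [[0,30,20],[0,0,0],255],
    [[0,0,0],[0,0,0],255]
  ]
}}

```text
t: 18.65
position: [0.513, 0.0818, 0.1243]
orientation: [0.001, 0.759, 0.651, 0.002]
wrist_force: [0.2, 0.5, 0.5]
finger_gap: -0.0001
grasp_force: 0.0
```

```bash
python3 front.py; python3 chk.py t6.png
```

```text
rear 30.5
[  8.   9.  12.  19.  27.  33.  37.  38.  36.  34.  32.  31.  33.  37.
  19. -13. -41. -58. -60. -54. -36. -22. -46. -55. -59.]
front 138.5
buffer plate 140.5 149.0
t 18.7 tcp bed [-105.5  -14.8] 0.1231983205245635 [-0.   0.3 -0.1]
18.75 [0.51115354 0.07972203 0.12235038] [ 0.3 -0.5 -0.1] -0.0001006533611909589
red 31 [ 17.1 131.2]
green 230 [82.9 -2.9]
brass 16 [92.9 42.5]
brass 33 [144.   -2.5]
brass 16 [71.4  0.3]
brass 17 [ 92.9 -40.4]
tcp bed [-104.5  -15.4]
```

View pics/c_t6.png

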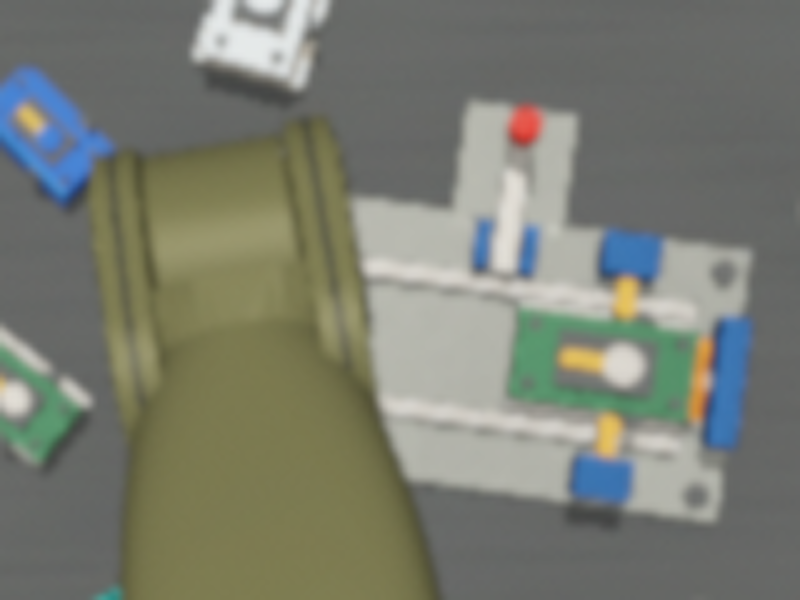

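The cassette is home: rear edge at 30.5, and both brass rollers are out again at (626,297) and (608,437). Next I'll go to the knob with the gripper open.

Emit:
{"name": "move_arm", "arguments": {
  "commands": [
    [[15,-18,10],[0,0,0],0],
    [[16,-18,10],[0,0,0],0],
    [[16,-18,5],[0,0,0],0],
    [[16,-18,0],[0,0,0],0],
    [[16,-18,0],[0,0,0],0],
    [[16,-18,0],[0,0,0],0],
    [[16,-18,0],[0,0,0],0],
    [[15,-18,0],[0,0,0],0]
  ]
}}

```text
t: 19.75
position: [0.6367, -0.0664, 0.1458]
orientation: [-0.001, 0.761, 0.649, -0.001]
wrist_force: [-0.9, -0.0, 0.0]
finger_gap: 0.0854
grasp_force: 0.0
```

Emit:
{"name": "move_arm", "arguments": {
  "commands": [
    [[0,0,0],[0,0,0],0],
    [[0,0,0],[0,0,0],0],
    [[0,0,0],[0,0,0],0],
    [[0,0,-10],[0,0,0],0],
    [[0,0,-10],[0,0,0],0],
    [[0,0,-10],[0,0,0],0],
    [[0,0,0],[0,0,0],0],
    [[0,0,0],[0,0,0],0]
  ]
}}

```text
t: 20.75
position: [0.6374, -0.0648, 0.1173]
orientation: [-0.0, 0.76, 0.649, -0.0]
wrist_force: [-0.9, -0.7, 0.2]
finger_gap: 0.0853
grasp_force: 0.0
```

Aligned with the grasp point used before, (637,-64). I'll descend 61 mm and pinch.

Emit:
{"name": "move_arm", "arguments": {
  "commands": [
    [[0,0,-15],[0,0,0],0],
    [[0,0,-15],[0,0,0],0],
    [[0,0,-15],[0,0,0],0],
    [[0,0,-10],[0,0,0],0],
    [[0,0,-6],[0,0,0],0],
    [[0,0,0],[0,0,0],150],
    [[0,0,0],[0,0,0],200],
    [[0,0,0],[0,0,0],200]
  ]
}}

```text
t: 21.75
position: [0.6378, -0.0648, 0.057]
orientation: [0.0, 0.76, 0.649, 0.0]
wrist_force: [-0.1, -0.7, -0.4]
finger_gap: 0.0319
grasp_force: 0.0
```

Emit:
{"name": "move_arm", "arguments": {
  "commands": [
    [[0,0,0],[0,0,0],200],
    [[0,0,0],[0,0,0],200],
    [[0,0,0],[0,0,0],200],
    [[0,0,0],[0,0,0],200],
    [[0,0,0],[0,0,0],200],
    [[0,0,0],[0,0,0],200],
    [[0,0,0],[0,0,0],200],
    [[0,0,0],[0,0,0],200]
  ]
}}

```text
t: 22.75
position: [0.637, -0.0647, 0.0569]
orientation: [-0.0, 0.76, 0.649, -0.0]
wrist_force: [-3.6, -0.6, 6.4]
finger_gap: 0.0192
grasp_force: 20.0
```

Emit:
{"name": "move_arm", "arguments": {
  "commands": [
    [[-7,1,0],[0,0,0],200],
    [[-7,1,0],[0,0,0],200],
    [[-7,1,0],[0,0,0],200],
    [[-7,1,0],[0,0,0],200],
    [[-7,1,0],[0,0,0],200],
    [[-7,1,0],[0,0,0],200],
    [[-7,1,0],[0,0,0],200],
    [[-6,2,0],[0,0,0],200]
  ]
}}

```text
t: 23.75
position: [0.5824, -0.0558, 0.0569]
orientation: [0.001, 0.76, 0.65, 0.0]
wrist_force: [1.8, -1.1, 5.7]
finger_gap: 0.0197
grasp_force: 20.1
```

Emit:
{"name": "move_arm", "arguments": {
  "commands": [
    [[0,0,0],[0,0,0],200],
    [[0,0,0],[0,0,0],0],
    [[0,0,0],[0,0,0],0],
    [[0,0,0],[0,0,0],0],
    [[0,0,0],[0,0,0],0],
    [[0,0,0],[0,0,0],0],
    [[0,0,15],[0,0,0],0],
    [[0,0,20],[0,0,0],0]
  ]
}}

```text
t: 24.75
position: [0.5821, -0.0558, 0.0921]
orientation: [-0.0, 0.76, 0.649, -0.0]
wrist_force: [-0.3, -0.0, 0.1]
finger_gap: 0.0856
grasp_force: 0.0
```

Emit:
{"name": "move_arm", "arguments": {
  "commands": [
    [[0,0,20],[0,0,0],0],
    [[0,0,20],[0,0,0],0],
    [[0,0,20],[0,0,0],0],
    [[0,30,10],[0,0,0],0],
    [[0,40,0],[0,0,0],0],
    [[0,40,0],[0,0,0],0],
    [[0,30,0],[0,0,0],0],
    [[0,0,0],[0,0,0],0]
  ]
}}

```text
t: 25.75
position: [0.5826, 0.0862, 0.1625]
orientation: [0.0, 0.759, 0.651, 0.001]
wrist_force: [0.3, -0.2, -0.4]
finger_gap: 0.0853
grasp_force: 0.0
```

```bash
python3 front.py; python3 chk.py t7.png
```

```text
rear 30.5
[  8.   9.  12.  19.  27.  34.  37.  37.  36.  34.  31.  31.  33.  37.
  19. -13. -41. -58. -60. -54. -36. -21. -45. -55. -59.]
front 138.5
buffer plate 140.5 149.0
t 25.8 tcp bed [-121.    54.2] 0.16227798554577402 [-0.3 -1.  -0.2]
25.85 [0.58248969 0.08412126 0.16209541] [-0.2  0.   0.2] 0.08545932881627324
red 24 [16.7 73.9]
green 229 [83.3 -3.2]
brass 16 [92.9 42.5]
brass 33 [144.   -2.5]
brass 16 [71.4  0.3]
brass 17 [ 92.9 -40.4]
tcp bed [-120.2   54.3]
```

View pics/c_t7.png

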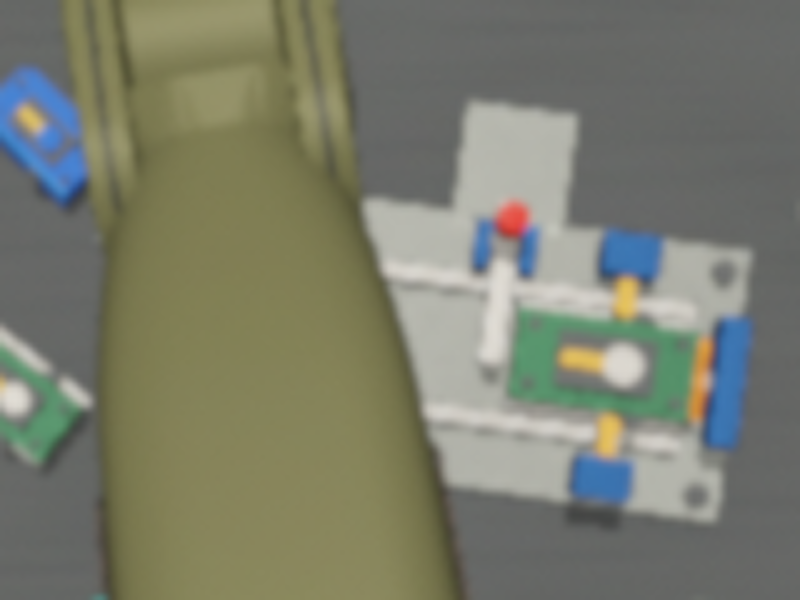

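The bolt is fully back across behind the home cassette, with the knob at (513,219) and the bolt tip at (490,360). The robot is clear, so I'll hand in.

```bash
python3 -c "
from station import workorder;print(workorder.hand_in())"
```

```text
the job is handed in; nothing more can be done
None
```

The job is handed in, verdict not shown: the last pictures have the cassette snapped home at about bed x = +85 mm, both latch rollers out, the bolt back across behind it and the robot clear; the first push stalled at about +77 mm, so it took a second nudge.

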